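Dial the takings box and bolt its hatch for the night

ROBOT

A 6-joint arm with a two-finger parallel gripper is mounted at the origin on the work surface. World frame = base frame: x ahead of the robot, y to its left, z up, the work surface at z = 0. Lengths are in mm, angles in rad, forces in N, time in s.
With the tool pointing down it reaches from about 275 to 750 mm from the base axis. Payload 10.2 kg.
Tool frame: the origin (TCP) lies at the very end of the fingers, on their centre line; the grasp point (between the pads) lies 19 mm behind it; z points along the fingers, x is the direction in which the jaws open and shut, and the axes are right-handed (so a half turn about z gives the same grasp; the last joint's range is limited). The gripper opens to 85 mm and grips with 20 to 120 N. Pads are 22 mm wide; open, the fingers measure 114 mm over their backs; the gripper's body (76 mm by 85 mm) begins 54 mm behind the grasp point. The pads swing forward as they close: fully open they stand 13 mm farther back than shut.
Start: joints at [1.1, 0.313, 1.498, -0, 1.331, -0.223], TCP at [128.78, 508.966, 231.294] pointing down, gripper open.
Joint ranges: [-2.94, 2.94], [-0.97, 2.17], [0.19, 2.56], [-1.23, 4.37], [0.02, 3.11], [-2.88, 2.88]. Speed limits (rad/s): [2.39, 2.39, 3.01, 3.14, 3.14, 3.14].

INTERFACE

Orientations are given as a unit quaternion [w, x, y, z].
In Python, from rig import ctrl, cams gives the robot as it stands.
- The arm moves only by the tool play_rows, never from a script. Its argument "steps" is a list of rows, each a list of 2 entries, a list of its own where there are three numbers: the shift along the tool's x, y, z normalised to -1 to 1, where 1 is 0.75 m, then the turn, a rotation vector about the tool's x, y, z normalised to -1 to 1, where 1 is 45 degrees. A call has 1 to 20 rows; each row shifts and turns the commanded pose from where the row before left it, along the tool's axes as they then stand; what a row does not reach is not made up. A row lasts 1/10 s, in which the tool goes at most 50 mm and 8.59 degrees, less where a joint would pass 70% of its speed; a pose out of reach is approached as far as the arm can. A call with a number of a shift or a turn outside -1 to 1 is refused whole. A call with a gripper value outside its range is refused whole. "grip" is the closure, from 0 (fully open) to 1 (shut), set as the call begins (left out, the last holds). The fingers move at their own pace and stop on an object; "squeeze" is the grip in N (left out, the last holds). Time passes only in rows, so rows that do not move let the fingers close. It gives the time, the measured TCP pose, the force and the opening at its end, in the units of the state.
- ctrl.sense(): the state, without advancing time (a new reading comes with each control period).
- cams.capture(name): name is "scene" or "top" or "wrist"; returns the picture (420x560x3 uint8, red, green, blue); there is no depth.
- cams.camera_info(name): a dict with "fx", "fy", "cx", "cy" (pixels), "dist_coeffs" ([k1, k2, p1, p2, k3] as OpenCV has them; the pictures are not rectified), "xyz" and "attitude" of the camera in the world. Camera axes: x right, y up, looking along -z (the intrinsics and any distortion apply to the point x, -y, -z); pixel columns grow to the right and rows downward; lengths in mm; the calibration is good to about 2 mm. A picture is of the moment at which its call begins: read the wrist's pose just before it. camera_info takes no time and is no camera call; for the wrist camera it gives the pose at the moment of the call.
- ctrl.finish_job(): hands the job in, once; it reports no verdict.
Trained networks look in the newest picture that a camera, given by its name, has taken for a name from the list of things; names that differ only in an ending like _2 or _b are one class to them, and where a whole thing is asked for, a point or a joint stands for the part that bears it (a point fixed in the world has none). Each returns a list of dicts, best first, with "p" (0 to 1); they miss things now and then, are a little off and sometimes report something else, mostly with a low value. They report only what shows in the picture. A call takes as long as a camera call.
- cams.search_frame(camera, thing): "rect" ([centre column, centre row, width, height] in pixels, round what is visible of it).
- cams.tip_of(camera, thing): "pixel" ([column, row] in pixels: a listed point, or the origin of a listed thing).
The state is a dict: "time_s": time; "joints": joint angles; "dq": joint speeds; "tau": joint torques, N m; "eef_pos": TCP position; "ee_rot": TCP orientation; "force": force on the tool from outside, world axes, zero at the start; "wrist_torque": the same for the moment, N m; "grip_width": opening from 0.0 (shut) to 1.0 (fully open).
Only numpy, scipy, OpenCV 4.12 (cv2) and the standard library are available. Lean on these libraries where they do the work, as an engineer would, in place of code of your own. Each camera call takes 0.05 s, during which the arm holds its last target.

TASK

Bolt the hatch of the takings box on the shop counter for the night: turn its dial right (clockwise) to 70, then left to 40, taking your hand off the dial for a moment at each number, then right again until you feel it come to a stop, somewhere around 80. That frees the bolt: push it gently across, without forcing it, until it is fully home in the keeper, and leave the other things on the counter and on the box where they are.

Things in the scene. Friction and masses are not known exactly. Their poses are not given: they have to be found in the camera images.
- takings_box: Dark grey steel box, 240 (x) x 300 (y) x 120 mm high, fixed to the counter; place and yaw (within 0.35 rad) vary. Origin: centre of its underside; at yaw 0 x points away from the robot, y left. On its flat top: the dial at (0, -70) mm, the bolt along x at y = 75 mm, the shut hatch back left, a bike lamp near (-92, -20) mm, a coin roll near (88, -120) mm.
- dial_centre (a point): On the dial's axis at the box's top face. Round it lies a fixed aluminium number plate, radius 48 mm, 4 mm thick, without numerals: 100 numbers to the turn, counted clockwise seen from above. The broad black block is 0, in the box's +x direction; long thin marks are the tens (10 is the first clockwise from 0), short ones the fives.
- dial (a joint): Dial angle in rad, clockwise from above, 0 with the pointer at 0: number = 100 x value / 6.283 (40 is 2.513, 70 is 4.398). Starts between 47 and 61. Left it ends at 0; right it meets a hard stop that varies, between 75.5 and 84.5 (4.74 to 5.31). Friction 0.07 N m; it stays where left. A number counts when it rests within 2.5 numbers of it, hand off, for 0.3 s.
- dial_grip (a point): The dial's black bar grip: 46 mm long, 14 mm wide, flat sides, from 12 to 46 mm above the box's top, centred on the axis of a black disc of radius 31 mm whose top is 12 mm above the box's. Pinch it across its width from above. Origin: on the axis, 4.5 mm above the box's top; x along the bar to its pointer end (white line), at the angle -joint value from the box's x.
- bolt: The steel barrel bolt with its upright round knob, 18 mm across, to 54.5 mm above the box's top. Origin: on the knob's axis, 12.5 mm above the box's top; at the start at (-65, 75) mm of the box. It slides along the box's +x by 41 mm to its end stop (knob at x = -24): home, beyond 37 mm. It slides against about 2 N and stays where left. Over 80 N on it is forcing it.
- bolt_tip (a point): Centre of the bolt's front end, 75 mm ahead of the knob's axis. The bolt is 13 mm thick and reaches 40 mm behind that axis; behind it the top is free to x = -120 mm. Ahead, the guides are 24 mm high, 25 mm wide and begin at x = -13 mm. The lock inside the box blocks the bolt after about 2 mm unless the dial is within 2 numbers of its right-hand stop. Once across, the bolt holds the dial.
- keeper (a point): Centre of the keeper, a steel staple on the hatch, 24 mm long in x (20 to 44 mm of the box), 25 mm wide and 24 mm high; the bolt's axis passes through this point. With the bolt home its tip stands 7 mm out beyond it.
- bike_lamp: Bystander on the box: black bike lamp, 36 x 52 x 30 mm. Origin: centre of its underside.
- coin_roll: Bystander on the box: upright paper roll of coins, 26 mm across, 42 mm high. Origin: centre of its underside.
- pen_cup: Bystander: brown-red cup 78 mm across, 95 mm high, with pens to 145 mm. Origin: centre of its underside.
- stapler: Bystander: stapler 150 x 36 x 60 mm. Origin: centre of its underside.
- tape_dispenser: Bystander: grey tape dispenser, 140 x 50 x 84 mm. Origin: centre of its underside.
- carton: Bystander: small yellow carton with a dark band, 90 x 60 x 70 mm. Origin: centre of its underside.

How it is judged:
By the outcome, as a careful person would: the job done as asked, in the order asked, and still so for the second after the job is handed in, with the robot touching nothing.
It also fails if it takes over 72 s, if anything falls off the work surface, if the arm or the gripper's body presses on something with over 40 N, if the wrist force passes 120 N, or if a joint passes its speed limit or range.

## Working session

There is one attempt and no reset: what is moved stays moved. The work goes in short steps, Python scripts to look and compute and a tool call to move; the robot and the scene stay as the last step left them, time stands still between calls to the robot, and variables do not carry over. Pictures are saved under pics/ and viewed, and the job is handed in when it is done.

Besides the shell and the picture viewer there is one more tool, called after ">>>" by a JSON object that holds its "name" and its "arguments", one argument or row to a line. play_rows: Moves the arm, as the interface text tells. Its arguments: {"type":"object","properties":{"steps":{"type":"array"},"grip":{"type":"number"},"squeeze":{"type":"number"}},"required":["steps"]}

```bash
mkdir -p pics; ls; python3 - <<'E'
from rig import ctrl,cams
import cv2
s=ctrl.sense(); print(s)
for n in ("scene","top"):
    im=cams.capture(n); cv2.imwrite(f"pics/{n}0.png",im[:,:,::-1])
    print(n,cams.camera_info(n))
    for t in ("takings_box","dial_centre","dial_grip","bolt","bolt_tip","keeper","bike_lamp","coin_roll"):
        print(t,cams.tip_of(n,t)[:2])
print(ctrl.sense()["time_s"])
E
```

```text
pics
{'time_s': 0.0, 'joints': array([ 1.09962038e+00,  3.13444878e-01,  1.49846485e+00, -3.00290006e-06,
        1.33103652e+00, -2.23406144e-01]), 'dq': array([-0.00025007, -0.00060019,  0.00034931, -0.00064689, -0.00179526,
       -0.00049306]), 'tau': array([ 3.35437238e-03, -4.12256849e+01, -2.59752488e+01,  4.38166376e-05,
        3.92285336e-03, -1.00756012e-05]), 'eef_pos': array([128.63907311, 508.71046447, 230.72726044]), 'ee_rot': array([ 2.88435903e-04,  7.89063121e-01,  6.14311755e-01, -6.12260018e-04]), 'force': array([-0.58891972, -0.31655509,  0.55668596]), 'wrist_torque': array([ 0.05440755, -0.03073489, -0.0638486 ]), 'grip_width': 1.0046358352711628}
scene {'fx': 386.24574737339105, 'fy': 386.24574737339105, 'cx': 279.59005796236903, 'cy': 211.05768719328643, 'dist_coeffs': array([-0.00933769,  0.        ,  0.        ,  0.        ,  0.        ]), 'xyz': array([1088.16941334, -661.0884336 ,  999.2456566 ]), 'attitude': array([0.87706018, 0.35467939, 0.12469584, 0.29902997])}
takings_box [{'pixel': [289.1, 237.3], 'p': 0.6}]
dial_centre []
dial_grip [{'pixel': [280.3
[... 390 characters left out ...]
993089438, 'dist_coeffs': array([-0.10599722,  0.        ,  0.        ,  0.        ,  0.        ]), 'xyz': array([ 415.38425931,   39.05060247, 1164.489581  ]), 'attitude': array([-0.69577811, -0.03929339,  0.06000438,  0.71466658])}
takings_box [{'pixel': [269.1, 218.6], 'p': 0.66}]
dial_centre [{'pixel': [290.1, 207.5], 'p': 0.64}]
dial_grip [{'pixel': [291.0, 206.9], 'p': 0.63}, {'pixel': [280.8, 244.6], 'p': 0.26}]
bolt [{'pixel': [242.1, 239.1], 'p': 0.69}, {'pixel': [290.6, 206.3], 'p': 0.69}]
bolt_tip [{'pixel': [239.1, 216.1], 'p': 0.45}]
keeper [{'pixel': [239.1, 205.1], 'p': 0.62}]
bike_lamp [{'pixel': [279.6, 242.3], 'p': 0.69}]
coin_roll [{'pixel': [300.9, 166.1], 'p': 0.42}]
0.9
```

```bash
python3 - <<'E'
import cv2
a=cv2.imread("pics/top0.png"); cv2.imwrite("pics/top0z.png",cv2.resize(a[140:290,190:360],None,fx=4,fy=4,interpolation=cv2.INTER_CUBIC)[:600,:])
E
```

```text
(no output)
```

View pics/top0.png

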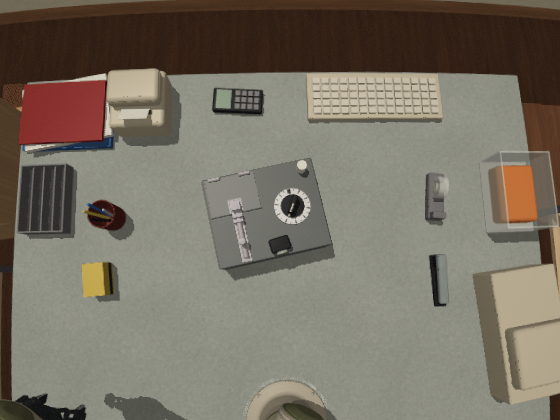

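View pics/scene0.png

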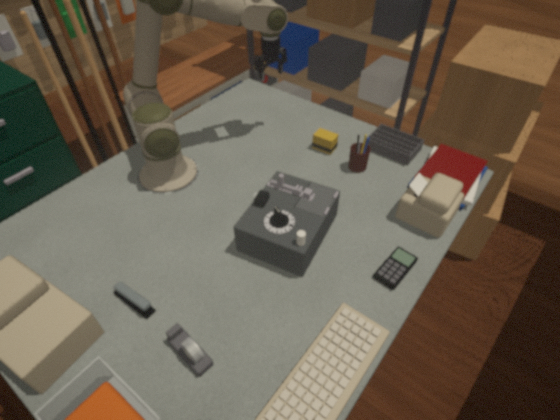

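View pics/top0z.png

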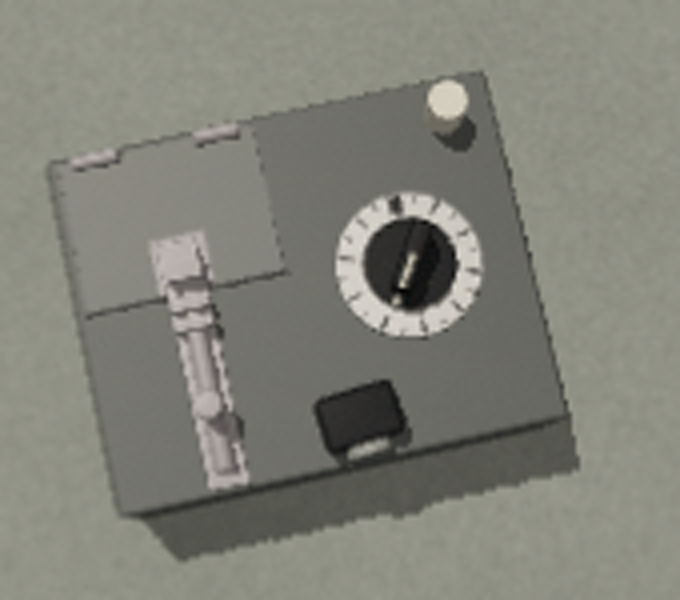

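```bash
cat > h.py <<'E'
import numpy as np, cv2
from scipy.spatial.transform import Rotation as R
from scipy.optimize import least_squares
def rot(q): return R.from_quat([q[1],q[2],q[3],q[0]])
def ray(ci,px):
    K=np.array([[ci["fx"],0,ci["cx"]],[0,ci["fy"],ci["cy"]],[0,0,1]])
    u=cv2.undistortPoints(np.array(px,float).reshape(-1,1,2),K,np.array(ci["dist_coeffs"])).reshape(-1,2)
    d=np.c_[u[:,0],-u[:,1],-np.ones(len(u))]
    return rot(ci["attitude"]).apply(d)
def plane(ci,px,z):
    d=ray(ci,px); o=np.array(ci["xyz"]); return o+d*((z-o[2])/d[:,2])[:,None]
def proj(ci,P):
    K=np.array([[ci["fx"],0,ci["cx"]],[0,ci["fy"],ci["cy"]],[0,0,1]])
    p=rot(ci["attitude"]).inv().apply(np.atleast_2d(P)-np.array(ci["xyz"]))
    p=np.c_[p[:,0],-p[:,1],-p[:,2]]
    return cv2.projectPoints(p,np.zeros(3),np.zeros(3),K,np.array(ci["dist_coeffs"]))[0].reshape(-1,2)
def box2w(b,P):
    x,y,yaw=b; P=np.atleast_2d(np.array(P,float)); c,s=np.cos(yaw),np.sin(yaw)
    return np.c_[x+c*P[:,0]-s*P[:,1],y+s*P[:,0]+c*P[:,1],P[:,2]]
def fitbox(obs):  # list of (ci, px, boxpoint)
    f=lambda b: np.concatenate([proj(ci,box2w(b,P))[0]-px for ci,px,P in obs])
    r=least_squares(f,[440,30,0.2],loss='soft_l1'); return r.x,r.fun.reshape(-1,2) if 0 else f(r.x).reshape(-1,2)
E
python3 - <<'E'
from h import *
from rig import cams
ci=cams.camera_info("top")
z=lambda a,b:np.array([(a+.5)/4-.5+190,(b+.5)/4-.5+140])
obs=[(ci,z(*p),P) for p,P in [((50,163),(120,150,120)),((485,70),(120,-150,120)),((567,412),(-120,-150,120)),((125,515),(-120,150,120)),((409,264),(0,-70,124)),((208,404),(-65,75,174))]]
b,r=fitbox(obs); print(b,r.round(2))
print("dial",box2w(b,[0,-70,0]),"knob",box2w(b,[-65,75,0]))
q=[z(397,300),z(409,264)]
w=plane(ci,q,150); d=w[0]-w[1]
for zz in (124,):
  print(((b[2]-np.arctan2(d[1],d[0]))/(2*np.pi)*100)%100)
E
```

```text
[5.71189895e+02 4.12226215e+01 1.96395086e-01] [[-1.18 -0.37]
 [ 0.11 -0.92]
 [ 1.13  0.83]
 [-1.5   0.91]
 [ 0.4  -0.18]
 [ 0.39 -0.22]]
dial [[584.8493442  -27.43172606   0.        ]] knob [[492.80430484 102.09707663   0.        ]]
58.70287514208347
```

>>> {"name": "play_rows", "arguments": {
  "steps": [
    [[-0.034, 0.048, -0.005], [0, 0, 0]],
    [[-0.034, 0.048, -0.005], [0, 0, 0]],
    [[-0.034, 0.048, -0.005], [0, 0, 0]],
    [[-0.034, 0.048, -0.005], [0, 0, 0]],
    [[-0.034, 0.048, -0.005], [0, 0, 0]],
    [[-0.034, 0.048, -0.005], [0, 0, 0]],
    [[-0.034, 0.048, -0.005], [0, 0, 0]],
    [[-0.034, 0.048, -0.005], [0, 0, 0]],
    [[-0.034, 0.048, -0.005], [0, 0, 0]],
    [[-0.034, 0.048, -0.005], [0, 0, 0]],
    [[-0.034, 0.048, -0.005], [0, 0, 0]],
    [[-0.034, 0.048, -0.005], [0, 0, 0]],
    [[-0.034, 0.048, -0.005], [0, 0, 0]],
    [[-0.034, 0.048, -0.005], [0, 0, 0]],
    [[-0.034, 0.048, -0.005], [0, 0, 0]],
    [[-0.034, 0.048, -0.005], [0, 0, 0.0]],
    [[0, 0, 0], [0, 0, 0]]
  ],
  "grip": 0,
  "squeeze": 50
}}

```text
time_s: 2.6
eef_pos: [589.1, -31.8, 290.1]
ee_rot: [0.0, 0.79, 0.613, -0.0]
force: [-0.1, 1.0, -0.4]
grip_width: 1.0
```

```bash
python3 - <<'E'
from rig import ctrl,cams
import cv2,json
ci=cams.camera_info("wrist"); im=cams.capture("wrist"); cv2.imwrite("pics/w1.png",im[:,:,::-1])
json.dump({k:(v.tolist() if hasattr(v,'tolist') else v) for k,v in ci.items()},open("w1.json","w"))
print(ci); print(ctrl.sense())
E
```

```text
{'fx': 318.67380225666284, 'fy': 318.67380225666284, 'cx': 278.64148743300274, 'cy': 208.39095390304095, 'dist_coeffs': array([-0.05830359,  0.        ,  0.        ,  0.        ,  0.        ]), 'xyz': array([507.58616184, -11.68495767, 433.82903091]), 'attitude': array([ 0.7795342 , -0.13098608, -0.10186641,  0.60398039])}
{'time_s': 2.65, 'joints': array([-2.49294069e-01,  4.26961964e-01,  1.18472748e+00, -6.34938743e-05,
        1.53114354e+00, -1.56961124e+00]), 'dq': array([ 4.62244753e-02, -4.75054684e-02,  5.46117680e-02,  8.90673220e-03,
        4.41386649e-06,  1.15770818e-02]), 'tau': array([ -2.34699368, -46.25364304, -28.62765849,  -0.15418053,
        -0.04916299,  -0.15209219]), 'eef_pos': array([587.86075867, -29.67035691, 290.28139718]), 'ee_rot': array([-4.69931801e-04,  7.89894055e-01,  6.13243016e-01, -4.05924969e-04]), 'force': array([-0.57864985,  1.11393421,  0.81075975]), 'wrist_torque': array([-0.01463011,  0.01369488,  0.00541268]), 'grip_width': 1.0046600345740517}
```

View pics/w1.png

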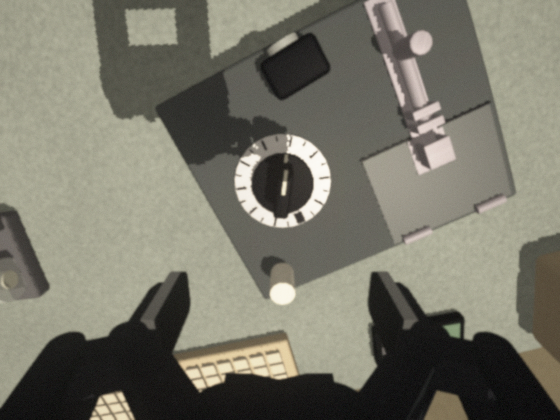

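```bash
python3 - <<'E'
import cv2
a=cv2.imread("pics/w1.png"); cv2.imwrite("pics/w1z.png",cv2.resize(a[120:240,215:355],None,fx=5,fy=5,interpolation=cv2.INTER_CUBIC))
E
```

```text
(no output)
```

View pics/w1z.png

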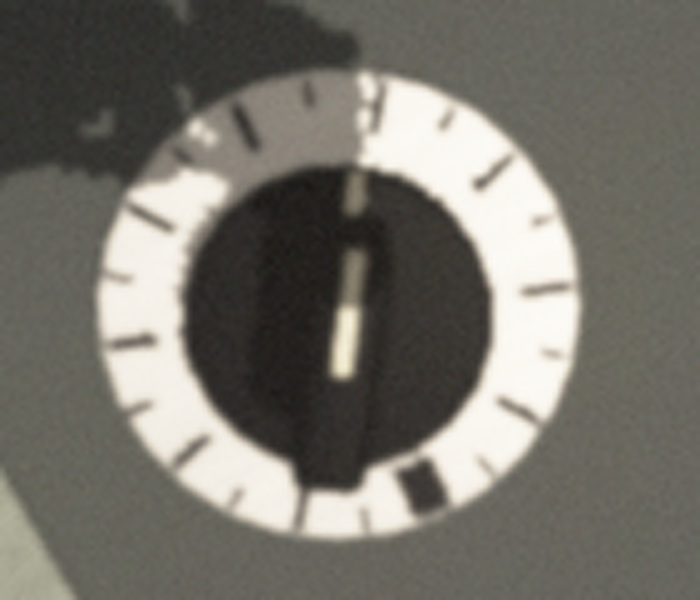

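```bash
cat > fit1.py <<'E'
from h import *
import json
ci=json.load(open("w1.json"))
z=lambda a,b:np.array([(a+.5)/5-.5+215,(b+.5)/5-.5+120])
ticks={0:(422,485),10:(303,510),20:(190,448),30:(131,342),40:(152,218),50:(247,128),60:(376,108),70:(495,172),80:(546,290),90:(520,410)}
w={k:plane(ci,z(*v),124)[0] for k,v in ticks.items()}
def f(p):
    x,y,yaw,r=p
    return np.concatenate([w[k][:2]-[x+r*np.cos(yaw-k*2*np.pi/100),y+r*np.sin(yaw-k*2*np.pi/100)] for k in w])
s=least_squares(f,[585,-27,.2,42]); print(s.x,np.abs(s.fun).max())
c=s.x
e=np.array([plane(ci,z(*v),124)[0] for v in [(97,310),(580,310),(345,68),(345,540)]]); print(np.hypot(*(e[:,:2]-c[:2]).T))
wp=plane(ci,z(357,185),132)[0]; wl=plane(ci,[z(354,255)[:],z(342,375)],166)
print("point",100*(c[2]-np.arctan2(*(wp[:2]-c[:2])[::-1]))/2/np.pi%100, np.hypot(*(wp[:2]-c[:2])))
d=wl[0]-wl[1]; print("line",100*(c[2]-np.arctan2(d[1],d[0]))/2/np.pi%100, wl-np.r_[c[:2],0])
b=np.r_[0,0,c[2]]; o=c[:2]-box2w(b,[0,-70,0])[0,:2]; b=np.r_[o,c[2]]
print("box",b,"knob",box2w(b,[-65,75,0]),"knob px",proj(ci,box2w(b,[-65,75,174.5])))
print([proj(ci,box2w(b,[p[0],p[1],120])).round(0).tolist() for p in [(120,-150),(-120,-150),(120,150)]])
E
python3 fit1.py
```

```text
[ 5.86004877e+02 -2.79887087e+01  1.94652682e-01  4.16800497e+01] 1.3392182817561888
[48.31644254 48.45724352 48.63073837 48.69479365]
point 59.05679371502531 27.764077914537392
line 58.5665374298357 [[-2.02262611e+01  7.43138853e+00  1.66000000e+02]
 [ 1.17059936e-02  1.90423925e-01  1.66000000e+02]]
box [5.72465072e+02 4.06893349e+01 1.94652682e-01] knob [[494.18566859 101.70027691   0.        ]] knob px [[420.6660728   42.84365691]]
[[[264.0, 301.0]], [[152.0, 107.0]], [[517.0, 195.0]]]
```

>>> {"name": "play_rows", "arguments": {
  "steps": [
    [[0.002, 0, 0.03], [0, 0, 0.144]],
    [[0, 0, 0.04], [0, 0, 0]],
    [[0, 0, 0.04], [0, 0, 0]],
    [[0, 0, 0.04], [0, 0, 0]],
    [[0, 0, 0.03], [0, 0, 0]],
    [[0, 0, 0.02], [0, 0, 0]],
    [[0, 0, 0], [0, 0, 0]],
    [[0, 0, 0], [0, 0, 0]]
  ],
  "grip": 0.5,
  "squeeze": 40
}}

```text
time_s: 3.45
eef_pos: [587.5, -25.8, 142.2]
ee_rot: [0.0, 0.822, 0.569, 0.0]
force: [-0.7, -0.1, 0.7]
grip_width: 0.5
```

```bash
python3 - <<'E'
from rig import ctrl
import numpy as np
s=ctrl.sense(); print(s["time_s"],s["eef_pos"],2*np.arctan2(s["ee_rot"][2],s["ee_rot"][1]),s["force"],s["wrist_torque"],s["grip_width"])
E
```

```text
3.45 [587.47203577 -25.80898491 142.1746139 ] 1.2106168833100628 [-0.71531199 -0.11036025  0.68148076] [-0.00133128 -0.03000487 -0.0003748 ] 0.4999907697507864
```

>>> {"name": "play_rows", "arguments": {
  "steps": [
    [[-0.0035, -0.001, 0.003], [0, 0, 0]],
    [[0, 0, 0], [0, 0, 0]]
  ]
}}

```text
time_s: 3.65
eef_pos: [585.9, -28.7, 139.7]
ee_rot: [0.0, 0.823, 0.569, 0.0]
force: [-0.3, -0.4, 0.4]
grip_width: 0.501
```

>>> {"name": "play_rows", "arguments": {
  "steps": [
    [[0, 0, 0], [0, 0, 0]],
    [[0, 0, 0], [0, 0, 0]],
    [[0, 0, 0], [0, 0, 0]],
    [[0, 0, 0], [0, 0, 0]],
    [[0, 0, 0], [0, 0, 0]]
  ],
  "grip": 1,
  "squeeze": 40
}}

```text
time_s: 4.15
eef_pos: [586.3, -27.8, 139.6]
ee_rot: [-0.0, 0.822, 0.569, 0.001]
force: [1.4, 5.1, 2.4]
grip_width: 0.159
```

```bash
cat > st.py <<'E'
from rig import ctrl
import numpy as np
s=ctrl.sense(); th=2*np.arctan2(s["ee_rot"][2],s["ee_rot"][1])
print("t",s["time_s"],s["eef_pos"].round(2),"th",th.round(4),"num",((0.1947+np.pi/2-th)*100/2/np.pi%50).round(2),"F",s["force"].round(2),"M",s["wrist_torque"].round(3),s["grip_width"].round(3),s["joints"].round(2))
E
python3 st.py
```

```text
Traceback (most recent call last):
  File "st.py", line 4, in <module>
    print("t",s["time_s"],s["eef_pos"].round(2),"th",th.round(4),"num",((0.1947+np.pi/2-th)*100/2/np.pi%50).round(2),"F",s["force"].round(2),"M",s["wrist_torque"].round(3),s["grip_width"].round(3),s["joints"].round(2))
                                                                                                                                                                            ^^^^^^^^^^^^^^^^^^^^^
AttributeError: 'float' object has no attribute 'round'
```

>>> {"name": "play_rows", "arguments": {
  "steps": [
    [[0, 0, 0], [0, 0, 0.15]],
    [[0, 0, 0], [0, 0, 0.15]],
    [[0, 0, 0], [0, 0, 0.15]],
    [[0, 0, 0], [0, 0, 0.15]],
    [[0, 0, 0], [0, 0, 0.15]],
    [[0, 0, 0], [0, 0, 0.143]],
    [[0, 0, 0], [0, 0, 0]],
    [[0, 0, 0], [0, 0, 0]]
  ]
}}

```text
time_s: 4.95
eef_pos: [585.8, -28.3, 139.6]
ee_rot: [-0.0, 0.967, 0.253, 0.0]
force: [-2.6, 2.4, 5.4]
grip_width: 0.152
```

```bash
sed -i 's/s\["grip_width"\].round(3)/s["grip_width"]/' st.py; python3 st.py
```

```text
t 4.95 [585.79 -28.32 139.57] th 0.5116 num 19.96 F [-2.57  2.44  5.38] M [ 0.396  0.554 -0.088] 0.1521312169409229 [-0.25  0.53  1.43  0.    1.19 -0.76]
```

>>> {"name": "play_rows", "arguments": {
  "steps": [
    [[0, 0, 0], [0, 0, 0]],
    [[0, 0, 0], [0, 0, 0]],
    [[0, 0, 0], [0, 0, 0]],
    [[0, 0, 0], [0, 0, 0]],
    [[0, 0, 0], [0, 0, 0]],
    [[0, 0, 0], [0, 0, 0]],
    [[0, 0, 0], [0, 0, 0]],
    [[0, 0, 0], [0, 0, 0]]
  ],
  "grip": 0.5
}}

```text
time_s: 5.75
eef_pos: [585.9, -28.6, 139.1]
ee_rot: [0.0, 0.968, 0.252, 0.0]
force: [-0.2, 1.1, 0.2]
grip_width: 0.499
```

```bash
python3 st.py; python3 - <<'E'
from rig import ctrl,cams
import cv2,json
ci=cams.camera_info("wrist"); im=cams.capture("wrist")
json.dump({k:(v.tolist() if hasattr(v,'tolist') else v) for k,v in ci.items()},open("w2.json","w"))
cv2.imwrite("pics/w2.png",im[:,:,::-1])
E
```

```text
t 5.75 [585.87 -28.58 139.05] th 0.5086 num 20.0 F [-0.24  1.06  0.24] M [-0.003 -0.014  0.008] 0.499173091489418 [-0.25  0.53  1.43 -0.    1.18 -0.76]
```

View pics/w2.png

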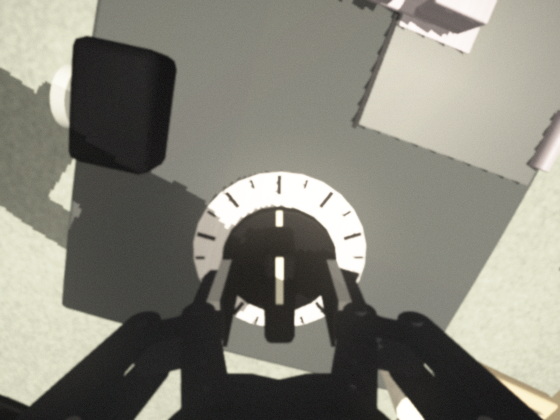

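>>> {"name": "play_rows", "arguments": {
  "steps": [
    [[0, 0, 0], [0, 0, 0]],
    [[0, 0, 0], [0, 0, 0]],
    [[0, 0, 0], [0, 0, 0]],
    [[0, 0, 0], [0, 0, 0]],
    [[0, 0, 0], [0, 0, 0]]
  ],
  "grip": 1,
  "squeeze": 40
}}

```text
time_s: 6.3
eef_pos: [586.0, -28.5, 139.2]
ee_rot: [0.0, 0.968, 0.252, 0.0]
force: [0.6, 1.0, 1.2]
grip_width: 0.153
```

>>> {"name": "play_rows", "arguments": {
  "steps": [
    [[0, 0, 0], [0, 0, -0.1]],
    [[0, 0, 0], [0, 0, -0.16]],
    [[0, 0, 0], [0, 0, -0.16]],
    [[0, 0, 0], [0, 0, -0.16]],
    [[0, 0, 0], [0, 0, -0.16]],
    [[0, 0, 0], [0, 0, -0.16]],
    [[0, 0, 0], [0, 0, -0.16]],
    [[0, 0, 0], [0, 0, -0.16]],
    [[0, 0, 0], [0, 0, -0.16]],
    [[0, 0, 0], [0, 0, -0.16]],
    [[0, 0, 0], [0, 0, -0.16]],
    [[0, 0, 0], [0, 0, -0.16]],
    [[0, 0, 0], [0, 0, -0.16]],
    [[0, 0, 0], [0, 0, -0.16]],
    [[0, 0, 0], [0, 0, -0.16]],
    [[0, 0, 0], [0, 0, -0.06]],
    [[0, 0, 0], [0, 0, 0]],
    [[0, 0, 0], [0, 0, 0]]
  ]
}}

```text
time_s: 8.1
eef_pos: [586.2, -26.4, 139.2]
ee_rot: [-0.0, 0.365, 0.931, 0.002]
force: [2.9, 12.0, 2.0]
grip_width: 0.151
```

```bash
python3 st.py
```

```text
t 8.1 [586.23 -26.42 139.16] th 2.3943 num 39.99 F [ 2.92 11.95  1.97] M [ 1.711 -0.488  0.039] 0.15130312742284316 [-0.25  0.53  1.43  0.    1.18 -2.64]
```

>>> {"name": "play_rows", "arguments": {
  "steps": [
    [[0, 0, 0], [0, 0, 0]],
    [[0, 0, 0], [0, 0, 0]],
    [[0, 0, 0], [0, 0, 0]],
    [[0, 0, 0], [0, 0, 0]],
    [[0, 0, 0], [0, 0, 0]],
    [[0, 0, 0], [0, 0, 0]],
    [[0, 0, 0], [0, 0, 0]],
    [[0, 0, 0], [0, 0, 0]]
  ],
  "grip": 0.5
}}

```text
time_s: 8.9
eef_pos: [585.8, -28.6, 139.1]
ee_rot: [-0.0, 0.365, 0.931, -0.0]
force: [-0.2, -1.0, -0.3]
grip_width: 0.499
```

```bash
python3 st.py; python3 - <<'E'
from rig import ctrl,cams
import cv2,json
ci=cams.camera_info("wrist"); im=cams.capture("wrist")
cv2.imwrite("pics/w3.png",im[:,:,::-1])
E
```

```text
t 8.9 [585.84 -28.62 139.07] th 2.3935 num 40.01 F [-0.2  -0.99 -0.26] M [ 0.065 -0.021  0.002] 0.4993343011775499 [-0.25  0.53  1.43 -0.    1.18 -2.64]
```

View pics/w3.png

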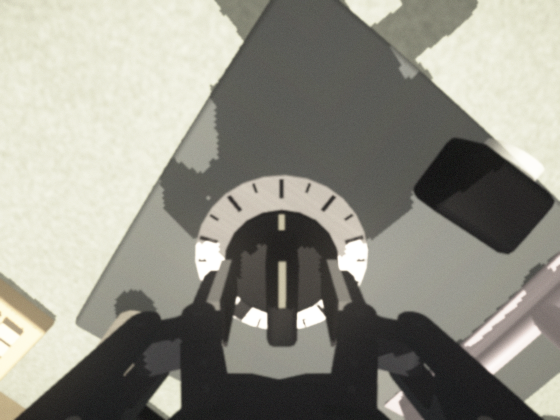

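>>> {"name": "play_rows", "arguments": {
  "steps": [
    [[0, 0, 0], [0, 0, 0]],
    [[0, 0, 0], [0, 0, 0]],
    [[0, 0, 0], [0, 0, 0]],
    [[0, 0, 0], [0, 0, 0]],
    [[0, 0, 0], [0, 0, 0]]
  ],
  "grip": 1,
  "squeeze": 40
}}

```text
time_s: 9.45
eef_pos: [585.0, -27.8, 139.2]
ee_rot: [-0.001, 0.365, 0.931, 0.0]
force: [-6.0, 3.2, 4.4]
grip_width: 0.155
```

>>> {"name": "play_rows", "arguments": {
  "steps": [
    [[0, 0, 0], [0, 0, 0.1]],
    [[0, 0, 0], [0, 0, 0.16]],
    [[0, 0, 0], [0, 0, 0.16]],
    [[0, 0, 0], [0, 0, 0.16]],
    [[0, 0, 0], [0, 0, 0.16]],
    [[0, 0, 0], [0, 0, 0.16]],
    [[0, 0, 0], [0, 0, 0.16]],
    [[0, 0, 0], [0, 0, 0.16]],
    [[0, 0, 0], [0, 0, 0.16]],
    [[0, 0, 0], [0, 0, 0.16]],
    [[0, 0, 0], [0, 0, 0.16]],
    [[0, 0, 0], [0, 0, 0.16]],
    [[0, 0, 0], [0, 0, 0.16]],
    [[0, 0, 0], [0, 0, 0.16]],
    [[0, 0, 0], [0, 0, 0.16]],
    [[0, 0, 0], [0, 0, 0.16]],
    [[0, 0, 0], [0, 0, 0.16]],
    [[0, 0, 0], [0, 0, 0.06]],
    [[0, 0, 0], [0, 0, 0]]
  ]
}}

```text
time_s: 11.35
eef_pos: [585.1, -26.8, 139.2]
ee_rot: [-0.002, 0.992, 0.128, -0.001]
force: [-4.0, 8.6, 4.4]
grip_width: 0.155
```

```bash
python3 st.py
```

```text
t 11.35 [585.15 -26.83 139.22] th 0.2564 num 24.02 F [-3.99  8.65  4.38] M [ 1.302  0.765 -0.044] 0.15484041254518915 [-0.25  0.53  1.43  0.    1.19 -0.5 ]
```

>>> {"name": "play_rows", "arguments": {
  "steps": [
    [[0, 0, 0], [0, 0, 0.04]],
    [[0, 0, 0], [0, 0, 0.04]],
    [[0, 0, 0], [0, 0, 0]]
  ]
}}

```text
time_s: 11.65
eef_pos: [585.2, -26.8, 139.2]
ee_rot: [-0.002, 0.995, 0.097, -0.001]
force: [-4.3, 9.1, 5.0]
grip_width: 0.161
```

```bash
python3 st.py
```

```text
t 11.65 [585.18 -26.82 139.23] th 0.1941 num 25.01 F [-4.3   9.14  4.99] M [ 1.337  0.729 -0.057] 0.1608480269981032 [-0.25  0.53  1.43  0.    1.19 -0.44]
```

>>> {"name": "play_rows", "arguments": {
  "steps": [
    [[0, 0, 0], [0, 0, 0.04]],
    [[0, 0, 0], [0, 0, 0.04]]
  ]
}}

```text
time_s: 11.85
eef_pos: [585.2, -26.8, 139.2]
ee_rot: [-0.002, 0.998, 0.066, -0.001]
force: [-4.1, 8.6, 4.6]
grip_width: 0.157
```

```bash
python3 st.py
```

```text
t 11.85 [585.19 -26.78 139.22] th 0.1311 num 26.01 F [-4.12  8.63  4.55] M [1.381 0.763 0.105] 0.1565707489447086 [-0.25  0.53  1.43  0.    1.19 -0.38]
```

>>> {"name": "play_rows", "arguments": {
  "steps": [
    [[0, 0, 0], [0, 0, 0.04]],
    [[0, 0, 0], [0, 0, 0.04]]
  ]
}}

```text
time_s: 12.05
eef_pos: [585.2, -26.8, 139.2]
ee_rot: [-0.001, 0.999, 0.034, -0.001]
force: [-4.4, 9.5, 4.7]
grip_width: 0.154
```

```bash
python3 st.py
```

```text
t 12.05 [585.21 -26.82 139.25] th 0.0685 num 27.01 F [-4.45  9.52  4.73] M [1.408 0.633 0.364] 0.15448474468355175 [-0.25  0.53  1.43  0.    1.19 -0.32]
```

>>> {"name": "play_rows", "arguments": {
  "steps": [
    [[0, 0, 0], [0, 0, 0.04]],
    [[0, 0, 0], [0, 0, 0.04]]
  ]
}}

```text
time_s: 12.25
eef_pos: [585.1, -26.8, 139.3]
ee_rot: [-0.001, 1.0, 0.004, -0.001]
force: [-6.3, 7.2, 5.1]
grip_width: 0.16
```

```bash
python3 st.py
```

```text
t 12.25 [585.13 -26.83 139.25] th 0.0071 num 27.99 F [-6.27  7.18  5.12] M [1.452 0.539 1.066] 0.15956132909863677 [-0.25  0.53  1.43  0.    1.19 -0.25]
```

>>> {"name": "play_rows", "arguments": {
  "steps": [
    [[0, 0, 0], [0, 0, 0]],
    [[0, 0, 0], [0, 0, 0]],
    [[0, 0, 0], [0, 0, 0]],
    [[0, 0, 0], [0, 0, 0]],
    [[0, 0, 0], [0, 0, 0]],
    [[0, 0, 0], [0, 0, 0]]
  ],
  "grip": 0.5
}}

```text
time_s: 12.85
eef_pos: [585.9, -28.7, 139.1]
ee_rot: [0.0, 1.0, 0.003, 0.0]
force: [0.1, 0.3, -0.9]
grip_width: 0.502
```

```bash
python3 st.py; python3 - <<'E'
from rig import ctrl,cams
import cv2,json
ci=cams.camera_info("wrist"); im=cams.capture("wrist")
cv2.imwrite("pics/w4.png",cv2.resize(im[140:350,160:400,::-1],None,fx=2.8,fy=2.8,interpolation=cv2.INTER_CUBIC))
E
```

```text
t 12.85 [585.9  -28.67 139.06] th 0.0058 num 28.01 F [ 0.12  0.26 -0.9 ] M [-0.017  0.046 -0.033] 0.501554717325377 [-0.25  0.53  1.43 -0.    1.18 -0.25]
```

View pics/w4.png

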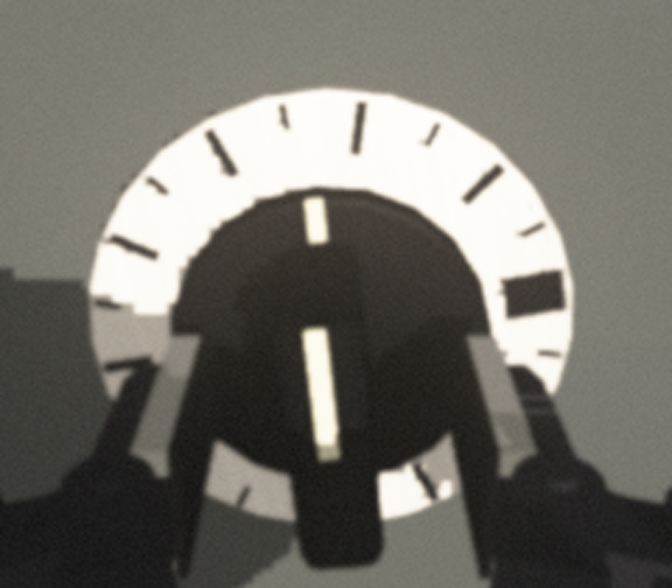

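>>> {"name": "play_rows", "arguments": {
  "steps": [
    [[0, 0, -0.02], [0, 0, 0]],
    [[0, 0, -0.035], [0, 0, 0]],
    [[0, 0, -0.035], [0, 0, 0]],
    [[0, 0, -0.02], [0, 0, 0.16]],
    [[0, 0, 0], [0, 0, 0.16]],
    [[0, 0, 0], [0, 0, 0.16]],
    [[0, 0, 0], [0, 0, 0.16]],
    [[0, 0, 0], [0, 0, 0.16]],
    [[0, 0, 0], [0, 0, 0.16]],
    [[0, 0, 0], [0, 0, 0.16]],
    [[0, 0, 0], [0, 0, 0.16]],
    [[0, 0, 0], [0, 0, 0.16]],
    [[0, 0, 0], [0, 0, 0.16]],
    [[0, 0, 0], [0, 0, 0.16]],
    [[0, 0, 0], [0, 0, 0]]
  ]
}}

```text
time_s: 14.4
eef_pos: [585.8, -28.6, 221.5]
ee_rot: [0.0, 0.772, -0.636, 0.0]
force: [0.2, 0.0, -0.2]
grip_width: 0.502
```

>>> {"name": "play_rows", "arguments": {
  "steps": [
    [[-0.039, 0.026, 0], [0, 0, 0]],
    [[-0.039, 0.026, 0], [0, 0, 0]],
    [[-0.039, 0.026, 0], [0, 0, 0]],
    [[-0.039, 0.026, 0], [0, 0, 0]],
    [[-0.038, 0.025, 0], [0, 0, 0]],
    [[0, 0, 0], [0, 0, 0]],
    [[0, 0, 0], [0, 0, 0]],
    [[0, 0, 0], [0, 0, 0]]
  ],
  "grip": 1,
  "squeeze": 40
}}

```text
time_s: 15.2
eef_pos: [463.4, 95.0, 221.6]
ee_rot: [-0.0, 0.773, -0.635, 0.0]
force: [-0.4, -0.0, 0.5]
grip_width: -0.007
```

```bash
python3 st.py; python3 - <<'E'
from rig import ctrl,cams
import cv2,json
ci=cams.camera_info("wrist"); im=cams.capture("wrist")
cv2.imwrite("pics/w5.png",im[:,:,::-1])
json.dump({k:(v.tolist() if hasattr(v,'tolist') else v) for k,v in ci.items()},open("w5.json","w"))
im=cams.capture("top")
cv2.imwrite("pics/t5.png",cv2.resize(im[140:290,190:360,::-1],None,fx=4,fy=4,interpolation=cv2.INTER_CUBIC))
E
```

```text
t 15.2 [463.4   94.97 221.58] th -1.3754 num 49.99 F [-0.4  -0.01  0.53] M [-0.042 -0.006  0.061] -0.006896804691446776 [-0.05  0.21  1.66 -0.    1.27  1.33]
```

View pics/w5.png

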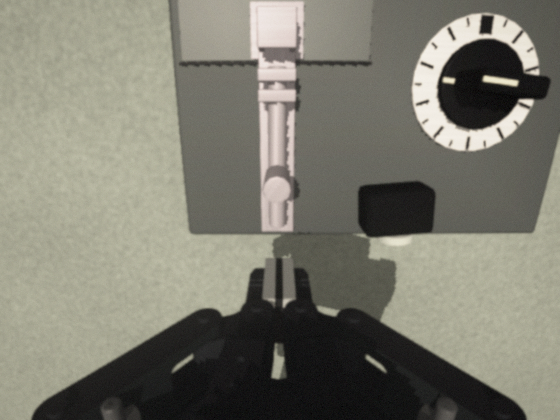

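View pics/t5.png

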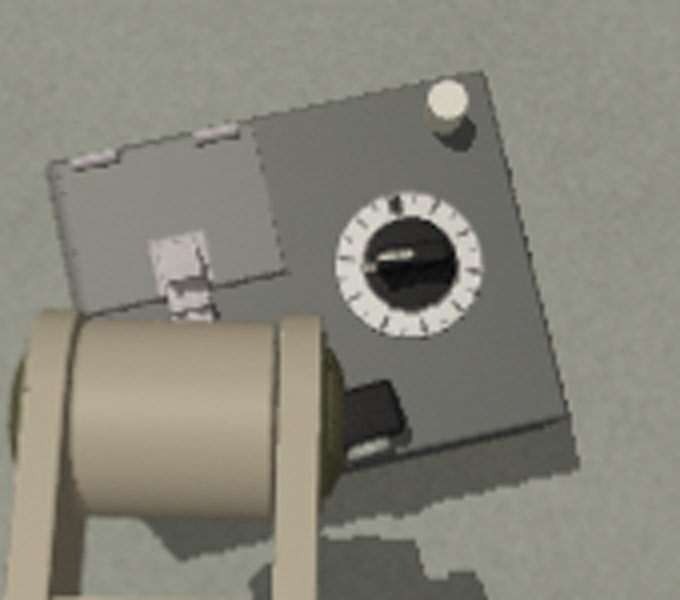

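```bash
python3 - <<'E'
from h import *
import json
ci=json.load(open("w5.json"))
c=np.array([586,-28.]);yaw=.1947
print("knob",plane(ci,[(277,188)],174.5),"centre px",proj(ci,[586,-28,124]))
for px in [(446,80),(443,79)]:
  w=plane(ci,[px],132)[0,:2]-c; print(100*(yaw-np.arctan2(w[1],w[0]))/2/np.pi%100,np.hypot(*w))
l=plane(ci,[(484,79),(518,83)],166); d=l[0]-l[1]; print(100*(yaw-np.arctan2(d[1],d[0]))/2/np.pi%100)
w=plane(ci,[(487,24)],124)[0,:2]-c; print(100*(yaw-np.arctan2(w[1],w[0]))/2/np.pi)
E
```

```text
knob [[494.8142385  101.34128184 174.5       ]] centre px [[476.02733895  84.74194797]]
76.2549101897446 27.164169346626235
76.48388060421624 29.455195942476223
76.08131646468684
0.5423422849910138
```

>>> {"name": "play_rows", "arguments": {
  "steps": [
    [[0, 0, 0.03], [0, 0, 0]],
    [[0, 0, 0.035], [0, 0, 0]],
    [[0, 0, 0.02], [0, 0, 0]],
    [[0, 0, 0.01], [0, 0, 0]],
    [[0, 0, 0], [0, 0, 0]],
    [[0, 0, 0], [0, 0, 0]],
    [[0, 0, 0], [0, 0, 0]]
  ]
}}

```text
time_s: 16.0
eef_pos: [463.3, 95.4, 151.1]
ee_rot: [-0.0, 0.772, -0.635, 0.001]
force: [0.3, -0.1, -0.0]
grip_width: -0.001
```

```bash
cat > bx.py <<'E'
from rig import ctrl
import numpy as np
s=ctrl.sense(); d=s["eef_pos"][:2]-[572.5,40.7]; c,sn=np.cos(.1947),np.sin(.1947)
F=s["force"]
print("t",s["time_s"],"boxxy",(c*d[0]+sn*d[1]).round(2),(-sn*d[0]+c*d[1]).round(2),"z",s["eef_pos"][2].round(2),"F along",(c*F[0]+sn*F[1]).round(2),"F",F.round(2))
E
python3 bx.py
```

```text
t 16.0 boxxy -96.52 74.78 z 151.1 F along 0.23 F [ 0.25 -0.07 -0.01]
```

>>> {"name": "play_rows", "arguments": {
  "steps": [
    [[0, -0.005, 0], [0, 0, 0]],
    [[0, -0.004, 0], [0, 0, 0]],
    [[0, -0.003, 0], [0, 0, 0]]
  ]
}}

```text
time_s: 16.3
eef_pos: [472.1, 97.3, 150.5]
ee_rot: [-0.0, 0.772, -0.635, 0.0]
force: [-0.5, -0.7, 0.1]
grip_width: 0.001
```

```bash
python3 bx.py
```

```text
t 16.3 boxxy -87.54 74.95 z 150.51 F along -0.59 F [-0.46 -0.74  0.12]
```

>>> {"name": "play_rows", "arguments": {
  "steps": [
    [[0, -0.003, 0], [0, 0, 0]],
    [[0, -0.003, 0], [0, 0, 0]],
    [[0, -0.001, 0], [0, 0, 0]]
  ]
}}

```text
time_s: 16.6
eef_pos: [476.8, 98.3, 150.3]
ee_rot: [0.0, 0.772, -0.635, -0.0]
force: [-2.2, 0.0, 1.5]
grip_width: 0.005
```

```bash
python3 bx.py
```

```text
t 16.6 boxxy -82.71 75.0 z 150.3 F along -2.15 F [-2.2   0.02  1.48]
```

>>> {"name": "play_rows", "arguments": {
  "steps": [
    [[0, -0.002, 0], [0, 0, 0]],
    [[0, -0.002, 0], [0, 0, 0]],
    [[0, 0, 0], [0, 0, 0]]
  ]
}}

```text
time_s: 16.9
eef_pos: [479.9, 98.9, 150.3]
ee_rot: [-0.0, 0.772, -0.635, 0.0]
force: [-0.5, -0.6, -0.6]
grip_width: -0.006
```

```bash
python3 bx.py
```

```text
t 16.9 boxxy -79.57 74.98 z 150.28 F along -0.61 F [-0.51 -0.56 -0.65]
```

>>> {"name": "play_rows", "arguments": {
  "steps": [
    [[0, -0.002, 0], [0, 0, 0]],
    [[0, -0.002, 0], [0, 0, 0]],
    [[0, 0, 0], [0, 0, 0]]
  ]
}}

```text
time_s: 17.2
eef_pos: [482.9, 99.4, 150.3]
ee_rot: [-0.0, 0.772, -0.635, 0.0]
force: [-0.1, 0.3, -0.0]
grip_width: -0.0
```

```bash
python3 bx.py
```

```text
t 17.2 boxxy -76.53 74.96 z 150.3 F along -0.02 F [-0.07  0.29 -0.02]
```

>>> {"name": "play_rows", "arguments": {
  "steps": [
    [[0, -0.002, 0], [0, 0, 0]],
    [[0, -0.002, 0], [0, 0, 0]]
  ]
}}

```text
time_s: 17.4
eef_pos: [485.6, 100.0, 150.3]
ee_rot: [0.0, 0.772, -0.635, -0.0]
force: [-1.3, 0.5, 0.5]
grip_width: -0.006
```

```bash
python3 bx.py
```

```text
t 17.4 boxxy -73.73 75.0 z 150.27 F along -1.21 F [-1.33  0.48  0.53]
```

>>> {"name": "play_rows", "arguments": {
  "steps": [
    [[0, -0.002, 0], [0, 0, 0]],
    [[0, -0.002, 0], [0, 0, 0]]
  ]
}}

```text
time_s: 17.6
eef_pos: [488.7, 100.6, 150.3]
ee_rot: [0.0, 0.772, -0.635, -0.0]
force: [-1.6, -1.1, 0.7]
grip_width: 0.001
```

```bash
python3 bx.py; python3 - <<'E'
from rig import ctrl,cams
import cv2,json
ci=cams.camera_info("wrist"); im=cams.capture("wrist")
cv2.imwrite("pics/w6.png",im[:,:,::-1])
json.dump({k:(v.tolist() if hasattr(v,'tolist') else v) for k,v in ci.items()},open("w6.json","w"))
E
```

```text
t 17.6 boxxy -70.64 74.99 z 150.27 F along -1.74 F [-1.56 -1.06  0.69]
```

View pics/w6.png

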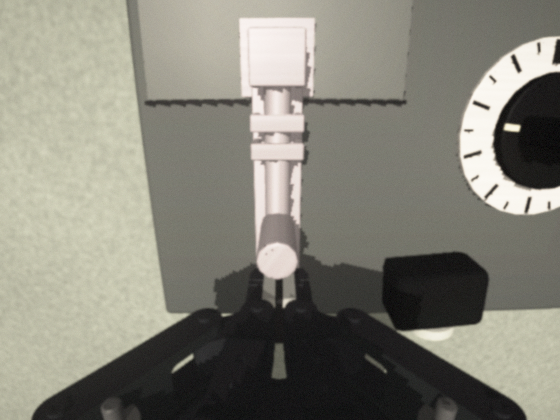

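```bash
python3 - <<'E'
from h import *
import json
ci=json.load(open("w6.json"))
w=plane(ci,[(277,260)],174.5)[0]; d=w[:2]-[572.5,40.7]; c,s=np.cos(.1947),np.sin(.1947); print(w,c*d[0]+s*d[1],-s*d[0]+c*d[1])
E
```

```text
[508.68624983 104.29293606 174.5       ] -50.304571557603914 74.73758296926201
```

>>> {"name": "play_rows", "arguments": {
  "steps": [
    [[0, -0.003, 0], [0, 0, 0]],
    [[0, -0.003, 0], [0, 0, 0]],
    [[0, -0.003, 0], [0, 0, 0]],
    [[0, -0.003, 0], [0, 0, 0]],
    [[0, -0.003, 0], [0, 0, 0]],
    [[0, -0.003, 0], [0, 0, 0]],
    [[0, -0.003, 0], [0, 0, 0]],
    [[0, -0.003, 0], [0, 0, 0]]
  ]
}}

```text
time_s: 18.45
eef_pos: [506.4, 104.1, 150.3]
ee_rot: [-0.0, 0.772, -0.635, -0.0]
force: [-2.0, 0.3, 0.6]
grip_width: 0.002
```

```bash
python3 bx.py
```

```text
t 18.45 boxxy -52.58 75.0 z 150.27 F along -1.89 F [-2.    0.34  0.64]
```

>>> {"name": "play_rows", "arguments": {
  "steps": [
    [[0, -0.002, 0], [0, 0, 0]],
    [[0, -0.002, 0], [0, 0, 0]],
    [[0, -0.001, 0], [0, 0, 0]],
    [[0, 0, 0], [0, 0, 0]]
  ]
}}

```text
time_s: 18.85
eef_pos: [510.1, 104.8, 150.3]
ee_rot: [-0.0, 0.772, -0.635, 0.0]
force: [-0.1, 0.9, -0.0]
grip_width: 0.002
```

```bash
python3 bx.py
```

```text
t 18.85 boxxy -48.84 74.94 z 150.31 F along 0.12 F [-0.05  0.86 -0.03]
```

>>> {"name": "play_rows", "arguments": {
  "steps": [
    [[0, -0.001, 0], [0, 0, 0]],
    [[0, -0.001, 0], [0, 0, 0]]
  ]
}}

```text
time_s: 19.05
eef_pos: [511.4, 105.0, 150.3]
ee_rot: [0.0, 0.772, -0.635, -0.0]
force: [-2.6, 0.6, 0.5]
grip_width: 0.003
```

```bash
python3 bx.py
```

```text
t 19.05 boxxy -47.53 74.96 z 150.3 F along -2.44 F [-2.6   0.59  0.47]
```

>>> {"name": "play_rows", "arguments": {
  "steps": [
    [[0, -0.001, 0], [0, 0, 0]],
    [[0, -0.001, 0], [0, 0, 0]]
  ]
}}

```text
time_s: 19.25
eef_pos: [512.9, 105.3, 150.3]
ee_rot: [-0.0, 0.772, -0.635, -0.0]
force: [-1.6, 0.6, 1.1]
grip_width: 0.002
```

```bash
python3 bx.py
```

```text
t 19.25 boxxy -45.95 74.96 z 150.31 F along -1.44 F [-1.59  0.63  1.1 ]
```

Continue in fine steps until the end stop is felt.

>>> {"name": "play_rows", "arguments": {
  "steps": [
    [[0, -0.001, 0], [0, 0, 0]],
    [[0, 0, 0], [0, 0, 0]]
  ]
}}

```text
time_s: 19.45
eef_pos: [513.7, 105.5, 150.3]
ee_rot: [-0.0, 0.772, -0.635, 0.0]
force: [-1.4, 1.1, 0.2]
grip_width: -0.001
```

```bash
python3 bx.py
```

```text
t 19.45 boxxy -45.12 74.95 z 150.28 F along -1.21 F [-1.44  1.05  0.16]
```

>>> {"name": "play_rows", "arguments": {
  "steps": [
    [[0, -0.001, 0], [0, 0, 0]],
    [[0, 0, 0], [0, 0, 0]]
  ]
}}

```text
time_s: 19.65
eef_pos: [514.2, 105.6, 150.3]
ee_rot: [0.0, 0.772, -0.635, -0.0]
force: [-2.9, -0.0, -0.0]
grip_width: -0.0
```

```bash
python3 bx.py
```

```text
t 19.65 boxxy -44.65 74.96 z 150.28 F along -2.83 F [-2.88 -0.03 -0.03]
```

>>> {"name": "play_rows", "arguments": {
  "steps": [
    [[0, -0.0007, 0], [0, 0, 0]],
    [[0, 0, 0], [0, 0, 0]]
  ]
}}

```text
time_s: 19.85
eef_pos: [514.2, 105.6, 150.2]
ee_rot: [0.001, 0.772, -0.635, -0.001]
force: [-6.3, -0.9, 2.6]
grip_width: -0.002
```

```bash
python3 bx.py
```

```text
t 19.85 boxxy -44.6 74.96 z 150.25 F along -6.34 F [-6.28 -0.91  2.64]
```

The stop is felt: the tool no longer advances and the force rises to 6 N. I'll back off and look.

>>> {"name": "play_rows", "arguments": {
  "steps": [
    [[0, 0.008, 0], [0, 0, 0]],
    [[0, 0.02, 0], [0, 0, 0]],
    [[0, 0.01, -0.02], [0, 0, 0]],
    [[0, 0, -0.05], [0, 0, 0]],
    [[0, 0, -0.05], [0, 0, 0]],
    [[0, 0.03, -0.04], [0, 0, 0]],
    [[0, 0.05, 0], [0, 0, 0]],
    [[0, 0.05, 0], [0, 0, 0]],
    [[0, 0, 0], [0, 0, 0]],
    [[0, 0, 0], [0, 0, 0]]
  ]
}}

```text
time_s: 20.85
eef_pos: [391.4, 81.3, 270.8]
ee_rot: [-0.001, 0.772, -0.635, 0.001]
force: [-0.2, -0.1, 0.3]
grip_width: -0.005
```

```bash
python3 bx.py; python3 - <<'E'
from rig import ctrl,cams
import cv2,json
ci=cams.camera_info("wrist"); im=cams.capture("wrist")
cv2.imwrite("pics/w7.png",im[:,:,::-1])
json.dump({k:(v.tolist() if hasattr(v,'tolist') else v) for k,v in ci.items()},open("w7.json","w"))
im=cams.capture("top"); cv2.imwrite("pics/t7.png",im[:,:,::-1])
E
```

```text
t 20.85 boxxy -169.79 74.83 z 270.83 F along -0.23 F [-0.21 -0.14  0.26]
```

View pics/w7.png

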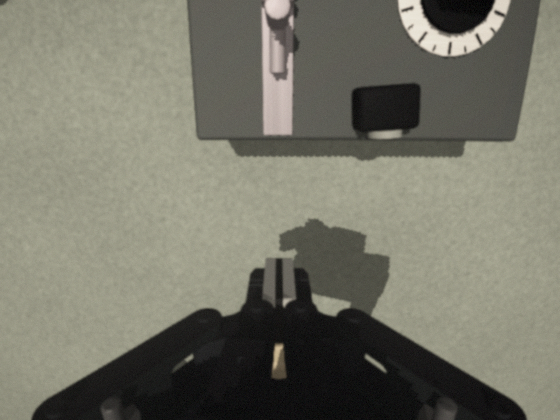

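View pics/t7.png

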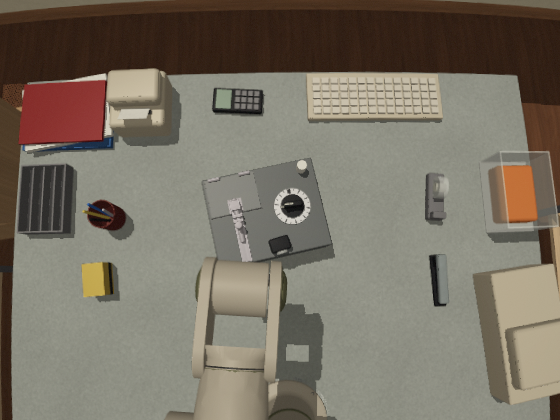

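```bash
python3 - <<'E'
from h import *
import json
from rig import cams
ci=json.load(open("w7.json"))
c,s=np.cos(.1947),np.sin(.1947)
def bx(w): d=w[:2]-[572.5,40.7]; return c*d[0]+s*d[1],-s*d[0]+c*d[1]
print(bx(plane(ci,[(278,7)],174.5)[0]))
ct=cams.camera_info("top"); print("expected knob home px in top",proj(ct,box2w([572.5,40.7,.1947],[[-24,75,174.5],[51,75,132.5]])))
a=cv2.imread("pics/t7.png"); cv2.imwrite("pics/t7z.png",cv2.resize(a[150:270,190:340],None,fx=5,fy=5,interpolation=cv2.INTER_CUBIC))
E
```

```text
(np.float64(-25.591544443784624), np.float64(74.23839830673501))
expected knob home px in top [[238.66028413 223.61988866]
 [233.84582333 197.50610703]]
```

View pics/t7z.png

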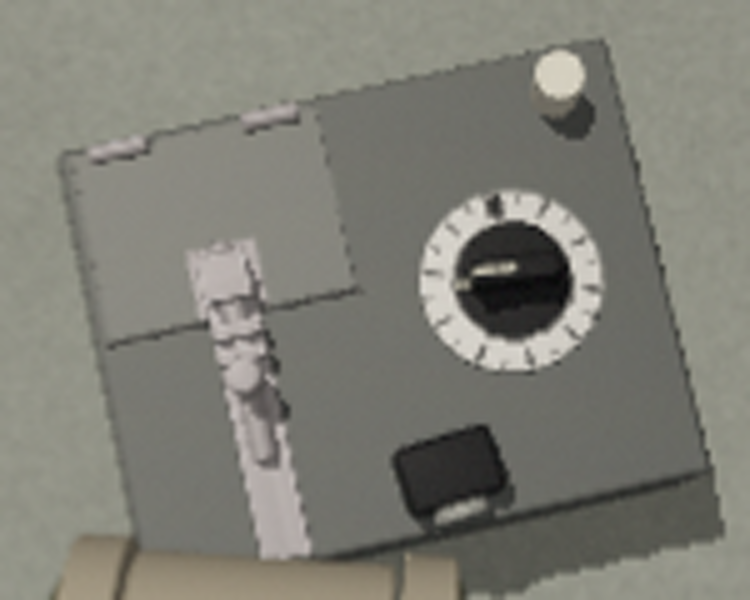

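>>> {"name": "play_rows", "arguments": {
  "steps": [
    [[0, -0.05, 0], [0, 0, 0]],
    [[0, -0.05, 0], [0, 0, 0]],
    [[0, 0, 0], [0, 0, 0]],
    [[0, 0, 0], [0, 0, 0]],
    [[0, 0, 0], [0, 0, 0]]
  ]
}}

```text
time_s: 21.45
eef_pos: [464.6, 95.9, 270.2]
ee_rot: [0.0, 0.772, -0.635, -0.0]
force: [-0.7, -0.5, 0.1]
grip_width: 0.003
```

```bash
python3 bx.py; python3 - <<'E'
from rig import ctrl,cams
import cv2,json
ci=cams.camera_info("wrist"); im=cams.capture("wrist")
cv2.imwrite("pics/w8.png",im[:,:,::-1])
cv2.imwrite("pics/w8z.png",cv2.resize(im[0:220,210:350,::-1],None,fx=2.7,fy=2.7,interpolation=cv2.INTER_CUBIC))
json.dump({k:(v.tolist() if hasattr(v,'tolist') else v) for k,v in ci.items()},open("w8.json","w"))
E
```

```text
t 21.45 boxxy -95.22 75.02 z 270.16 F along -0.74 F [-0.67 -0.46  0.08]
```

View pics/w8.png

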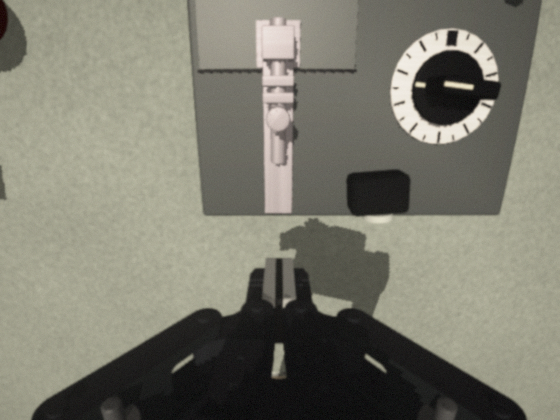

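View pics/w8z.png

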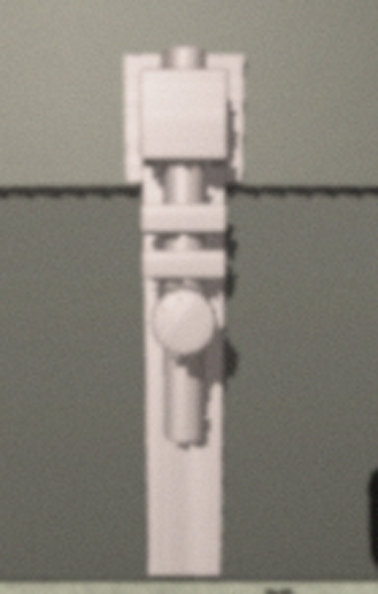

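```bash
python3 - <<'E'
from h import *
import json
ci=json.load(open("w8.json"))
c,s=np.cos(.1947),np.sin(.1947)
def bx(px,z): 
    w=plane(ci,[px],z)[0]; d=w[:2]-[572.5,40.7]; return (c*d[0]+s*d[1]).round(1),(-s*d[0]+c*d[1]).round(1)
p=lambda a,b:(a/2.7+210,b/2.7)
print("knob",bx(p(184,322),174.5),"tip top",bx(p(184,47),138),"keeper front",bx(p(184,68),144),"back",bx(p(184,158),144),"tail",bx(p(187,440),136), "guide near edge",bx(p(184,278),144))
E
```

```text
knob (np.float64(-24.8), np.float64(74.6)) tip top (np.float64(50.1), np.float64(74.6)) keeper front (np.float64(43.4), np.float64(74.6)) back (np.float64(19.7), np.float64(74.6)) tail (np.float64(-64.4), np.float64(73.7)) guide near edge (np.float64(-13.7), np.float64(74.6))
```

```bash
python3 -c "
from rig import ctrl
print(ctrl.finish_job())"
```

```text
the job is handed in; nothing more can be done
None
```

The takings box is bolted and the job is handed in, at about 21.5 s of the 72 s allowed.

**Dial:** I turned it right from about 59 to 70 and took my hand off for 0.8 s. Then I turned it left to 40, again with my hand off for 0.8 s. In the wrist pictures the pointer stood on the long mark at each release. I turned it right again until the torque rose clearly to about 1 N m, which was the stop. The dial then stood at about 76.3; the gripper had twisted to 78.0 on the bar by then.

**Bolt:** I pushed it across with closed fingers in small steps at about 2 N. At the end stop the tool stopped moving and the force rose to 6 N.

**Last checks:**
- **Wrist picture:** the knob is at x ≈ -24.8 mm of the box, or -24.2 mm after taking off the offset seen on the fixed guides and keeper. The tip stands about 7 mm beyond the keeper, so the bolt is fully home.
- **Disagreement:** the overhead camera put the knob about 1 pixel (roughly 2.5 mm) short of home. A less favourable wrist view read -25.6 mm. I relied on the closer wrist view and the stop I felt.
- **Other things:** in the pictures the lamp, the coin roll and the other things stand where they were, and the arm is clear of everything.

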